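Load the bottle and stack the sample trays

ROBOT

A 6-joint arm with a two-finger parallel gripper is mounted at the origin on a cart in front of the work surface, level with it; the furniture and walls round the work are solid. World frame = base frame: x ahead of the robot, y to its left, z up, the work surface at z = 0. Lengths are in m, angles in rad, forces in N, time in s.
With the tool pointing down it reaches from about 0.35 to 0.775 m from the base axis. Payload 7.3 kg.
Tool frame: the origin (TCP) lies on the centre line of the jaws, within the pads' length; the fingertips stand 14 mm ahead of it and the grasp point (between the pads) lies 5 mm behind it; z points along the fingers, y is the direction in which the jaws open and shut (so a half turn about z gives the same grasp; the last joint's range is limited). The gripper opens to 92 mm and grips with 3 to 60 N. Pads are 19 mm wide; open, the fingers measure 130 mm over their backs; the gripper's body (75 mm by 190 mm) begins 47 mm behind the grasp point.
Start: joints at [-1.432, 0.342, 1.524, -0, 1.275, -0.146], TCP at [0.148, -0.504, 0.241] pointing down, gripper open.
Joint ranges: [-2.53, 2.53], [-0.77, 2.02], [0.04, 2.7], [-1, 4.14], [0.28, 2.66], [-3.11, 3.11]. Speed limits (rad/s): [2.57, 2.57, 3.14, 3.14, 3.14, 3.14].

INTERFACE

Orientations are given as [roll, pitch, yaw] about the fixed x, y, z axes, in that order (R = Rz(yaw) Ry(pitch) Rx(roll)).
In Python, from cell import telemetry, cams, robot gives the robot as it stands.
- The arm moves only by the tool servo_tool, never from a script. Its argument "targets" is text: rows parted by semicolons, each of 4 numbers parted by spaces: the shift along the tool's x, y, z in mm, then the turn about the tool's z in rad. In form: x y z yaw; .... A call has 1 to 20 rows; each row shifts and turns the pose as measured when the row begins, along the tool's axes as they then stand; what a row does not reach is not made up. A row lasts 1/8 s, in which the tool goes at most 62.5 mm and 10.7 degrees, less where a joint would pass 70% of its speed; a pose out of reach is approached as far as the arm can. A call with a gripper value outside its range is refused whole. "hand" is the opening, from 0 (shut) to 1 (fully open), set as the call begins (left out, the last holds). The fingers move at their own pace and stop on an object; "squeeze" is the grip in N (left out, the last holds). Time passes only in rows, so rows that do not move let the fingers close. It gives the time, the measured TCP pose, the force and the opening at its end, in the units of the state.
- telemetry.observe(): the state, without advancing time (a new reading comes with each control period).
- cams.read_camera(name): name is "scene" or "top"; returns a dict with "color" (480x640x3 uint8, red, green, blue), "K" (3x3 intrinsics, pixels), "R" (3x3) and "t" (3): a world point X has camera coordinates R X + t. Camera axes: x right, y down, z forward; pixel columns grow to the right and rows downward; lengths in m; the calibration is good to about 2 mm. A picture is of the moment at which its call begins. There is no depth.
- robot.hand_in(): hands the job in, once; it reports no verdict.
Trained networks look in a picture, given as the dict that the camera call returned (one of the last four; its "shot" number tells which), for a name from the list of things; names that differ only in an ending like _2 or _b are one class to them, and where a whole thing is asked for, a point or a joint stands for the part that bears it (a point fixed in the world has none). Each returns a list of dicts, best first, with "score" (0 to 1); they miss things now and then, are a little off and sometimes report something else, mostly with a low value. They report only what shows in the picture. A call takes as long as a camera call. They do not tell look-alikes from the thing itself.
- cams.cut_out(picture, query): "region" (480x640 bool, what is visible of it) and "extent" ([centre column, centre row, width, height] in pixels, round what is visible of it).
The state is a dict: "time": time; "qpos": joint angles; "qvel": joint speeds; "joint_efforts": joint torques, N m; "tool_pos": TCP position; "tool_rot": TCP orientation; "contact_force": force on the tool from outside, world axes, zero at the start; "torque": the same for the moment, N m; "opening": finger opening in m.
Only numpy, scipy, OpenCV 4.12 (cv2) and the standard library are available. Lean on these libraries where they do the work, as an engineer would, in place of code of your own. Each camera call takes 0.05 s, during which the arm holds its last target.

TASK

Stand the loose reagent bottle upright in the empty left half of the lower tray, then lift the other tray by its handle and stack it on top so that all four corner lugs drop into the sockets and it sits fully down and level. Set both down gently and feel for the sockets rather than pressing hard, and leave the flask, the petri dish and the tape roll alone.

Things in the scene. Friction and masses are not known exactly. Their poses are not given: they have to be found in the camera images.
- spill_tray: flat grey spill tray fixed to the bench, 196 (x) x 266 (y) mm, 4 mm base, rim 12 mm high; origin at its centre on the bench, x the short side, y the long side (left), z up. The white lower tray stands in it, square with it and held fast, but set down up to 8 mm off centre in x and y, either way: this is not measured, so feel (or look) for its sockets
- rim_centre (a point): point on the spill tray's axis, 84 mm above the bench: the height of the lower tray's rim (the tray itself may be 8 mm off). Lower tray 150 (x) x 220 (y) x 80 mm high, walls 4 mm, open. Each top corner has a 34 mm square block flush with the rim with a 14 x 14 mm socket, 20 mm deep, centred 58 mm (x) and 93 mm (y) from the tray's centre; the block top is flat, 10 mm wide round it
- bottle_spot (a point): where the bottle goes, to within a few cm: on the inner floor of the lower tray (8 mm above the bench), 50 mm to +y of the spill tray's centre; z up. This left half is empty, about 100 (y) x 140 (x) mm, but the two corner blocks leave it only 82 mm wide in x at the top beyond y = 76 mm. Two bottles are fixed in the right half
- tray_handle (a point): middle of the bar handle of the loose white upper tray (0.36 to 0.6 kg). The bar runs along the tray's y axis, 16 mm wide (x), 20 mm high, free for 100 mm; its centre is 104 mm above the lug tips, z up. With the lug tips on top of the lower tray's blocks it is 188 mm above the bench; fully seated, 176 mm. The tray fits either way round
- upper_tray: the same upper tray; origin midway between its four lug tips, on which it stands. 150 (x) x 220 (y) mm, walls up to 52 mm. The round lugs point down under the corners: 12 mm in diameter, 12 mm long, the lowest 3 mm tapered to 10 mm, centred 58 mm (x) and 93 mm (y) from the middle like the sockets
- bottle_center (a point): loose dark reagent bottle with a black screw cap, 66 mm high, standing by itself behind the two trays; body 36 mm in diameter up to 50 mm, cap 29 mm above; the point is on its axis half-way up (33 mm above its underside), z up. About 55 g
- flask: small clear conical flask, 64 mm across, 104 mm high, a bystander; origin at the centre of its underside
- petri_dish: petri dish, 59 mm across, 15 mm high, a bystander; origin at the centre of its underside
- tape: roll of tape lying flat, 68 mm across, 18 mm high, a bystander; origin at the centre of its underside
Not all that is in view belongs to the job. What is shaped like the part that bears bottle_center but purple is not meant.

How it is judged:
By the outcome, as a careful person would: the job done as asked, in the order asked, and still so for the second after the job is handed in, with the robot touching nothing.
It also fails if it takes over 72 s, if anything falls off the work surface, if the arm or the gripper's body presses on something with over 40 N, if the wrist force passes 120 N, or if a joint passes its speed limit or range.

## Working session

There is one attempt and no reset: what is moved stays moved. The work goes in short steps, Python scripts to look and compute and a tool call to move; the robot and the scene stay as the last step left them, time stands still between calls to the robot, and variables do not carry over. Pictures are saved under pics/ and viewed, and the job is handed in when it is done.

Besides the shell and the picture viewer there is one more tool, called after "Request:" as a command line: name --argument value ..., lists and objects as JSON in quotes. servo_tool: Moves the arm, as the interface text tells. Its arguments: {"type":"object","properties":{"targets":{"type":"string"},"hand":{"type":"number"},"squeeze":{"type":"number"}},"required":["targets"]}

```bash
mkdir -p pics; ls
python3 - <<'E'
from cell import telemetry, cams, robot
import cv2
s=telemetry.observe();print({k:(v if isinstance(v,float) else [round(float(a),4) for a in __import__('numpy').ravel(v)]) for k,v in s.items()})
for n in ["scene","top"]:
    p=cams.read_camera(n);cv2.imwrite(f"pics/{n}0.png",p["color"][:,:,::-1]);print(n,p["K"],p["R"],p["t"],p["shot"])
    for q in ["spill_tray","upper_tray","tray_handle","bottle_center","flask","petri_dish","tape"]:
        print(q,[(round(d["score"],2),[round(float(e)) for e in d["extent"]]) for d in cams.cut_out(p,q)])
E
```

```text
pics
{'time': 0.0, 'qpos': [-1.432, 0.3427, 1.525, 0.0, 1.2754, -0.146], 'qvel': [-0.0006, -0.0, 0.0009, -0.0025, 0.001, -0.0008], 'joint_efforts': [0.0013, -43.1239, -24.4223, 0.0719, 0.0558, -0.0001], 'tool_pos': [0.1475, -0.5035, 0.2401], 'tool_rot': [-3.1401, -0.0002, 0.2848], 'contact_force': [1.2425, 0.5826, -0.0251], 'torque': [0.0325, 0.0051, 0.0412], 'opening': 0.09176568392684163}
scene [[508.19764223   0.         314.51749861]
 [  0.         508.19764223 238.83540245]
 [  0.           0.           1.        ]] [[-0.83814098 -0.54523296 -0.01551531]
 [-0.31455752  0.50639005 -0.80288398]
 [ 0.44561561 -0.6680495  -0.59593338]] [0.50273495 0.28657884 1.00865522] 1
spill_tray [(0.75, [278, 353, 141, 139])]
upper_tray [(0.62, [408, 236, 90, 72])]
tray_handle [(0.69, [409, 235, 84, 71])]
bottle_center [(0.83, [290, 244, 19, 26]), (0.77, [273, 263, 14, 29]), (0.7, [278, 355, 138, 134])]
flask [(0.88, [187, 328, 26, 48]), (0.29, [320, 219, 20, 24])]
petri_dish [(0.58, [280, 355, 137, 136]), (0.48, [376, 188, 19, 19])]
tape [(0.91, [319, 219, 21, 18]), (0.63, [280, 358, 140, 137])]
top [[567.86034575   0.         335.58968817]
 [  0.         567.86034575 245.42441512]
 [  0.           0.           1.        ]] [[ 0.0158337  -0.99982876 -0.00957855]
 [-0.99069646 -0.01439262 -0.13532693]
 [ 0.1351659   0.01163216 -0.9907547 ]] [-0.06781013  0.63301091  1.41935937] 2
spill_tray [(0.95, [219, 289, 112, 85])]
upper_tray [(0.89, [408, 316, 88, 61])]
tray_handle [(0.67, [410, 318, 88, 66]), (0.24, [480, 238, 24, 28])]
bottle_center [(0.6, [300, 222, 17, 18]), (0.47, [335, 217, 11, 13])]
flask [(0.67, [189, 213, 21, 27]), (0.48, [217, 292, 106, 83]), (0.19, [302, 222, 14, 13])]
petri_dish [(0.69, [481, 239, 24, 26])]
tape [(0.79, [394, 219, 23, 26]), (0.32, [220, 291, 109, 88])]
```

Run:
```python
import cv2
a=cv2.imread("pics/scene0.png");b=cv2.imread("pics/top0.png")
cv2.imwrite("pics/s1.png",cv2.resize(a[160:440,140:480],None,fx=2.3,fy=2.1,interpolation=cv2.INTER_CUBIC))
cv2.imwrite("pics/t1.png",cv2.resize(b[180:380,140:520],None,fx=2.1,fy=2.1,interpolation=cv2.INTER_CUBIC))
```

```text
(no output)
```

View pics/scene0.png

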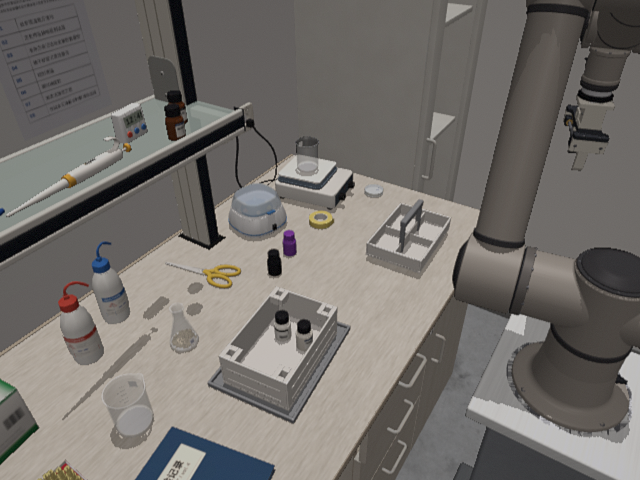

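View pics/top0.png

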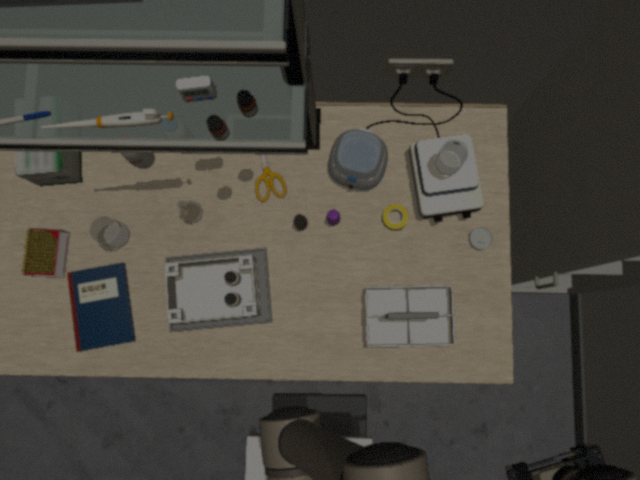

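```bash
sleep 1
```

```text
(no output)
```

View pics/s1.png

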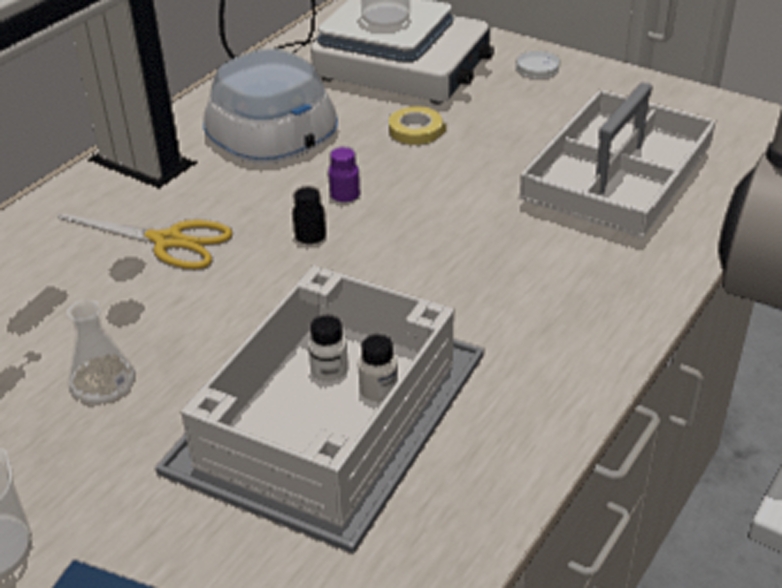

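View pics/t1.png

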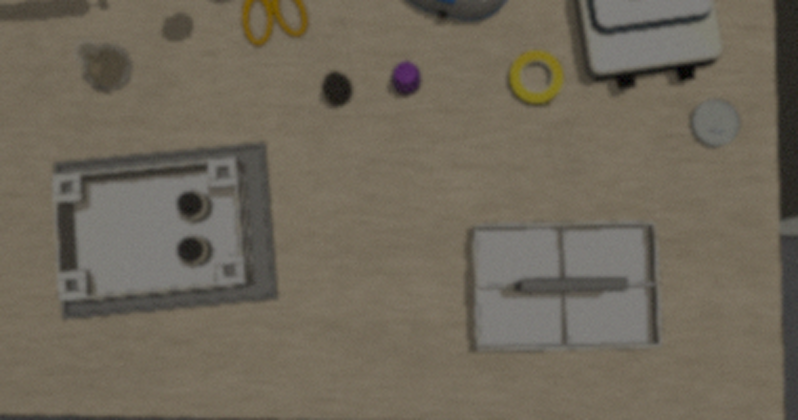

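Candidates for the bottle: the loose black one at scene (273,263) / top (300,222); purple look-alike at scene (290,244) / top (335,217); two bottles fixed in the tray at scene (283,323) and (304,333); two brown ones on the shelf. I choose the black one. Close crops follow, for the check and to measure.

Run:
```python
import cv2
a=cv2.imread("pics/scene0.png");b=cv2.imread("pics/top0.png")
def crop(im,x0,y0,w,h,f,name):
    c=cv2.resize(im[y0:y0+h,x0:x0+w],None,fx=f,fy=f,interpolation=cv2.INTER_CUBIC)
    c=cv2.convertScaleAbs(c,alpha=1.3)
    for i in range(0,w,10):cv2.putText(c,str(x0+i),(i*f,8),0,.3,(0,0,255),1);cv2.line(c,(i*f,10),(i*f,14),(0,0,255),1)
    for i in range(0,h,10):cv2.putText(c,str(y0+i),(0,i*f+4),0,.3,(0,0,255),1)
    cv2.imwrite("pics/"+name,c)
crop(b,160,245,115,90,6,"tl.png");crop(a,205,285,150,125,5,"sl.png")
crop(b,355,280,105,75,7,"tu.png");crop(a,360,195,95,80,7,"su.png");crop(a,255,225,50,55,10,"sb.png")
```

```text
(no output)
```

View pics/tl.png

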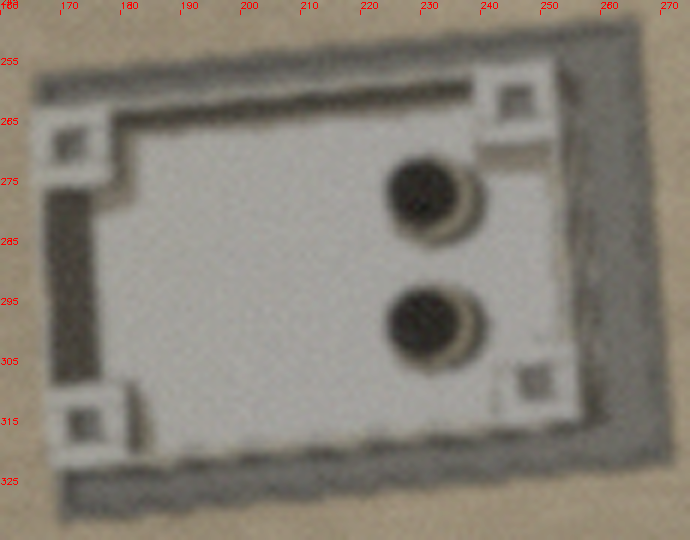

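View pics/sl.png

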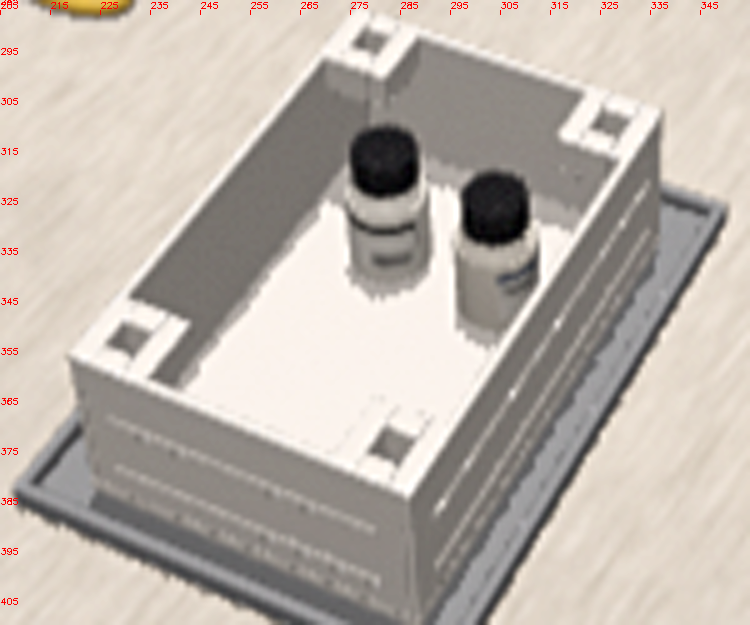

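View pics/tu.png

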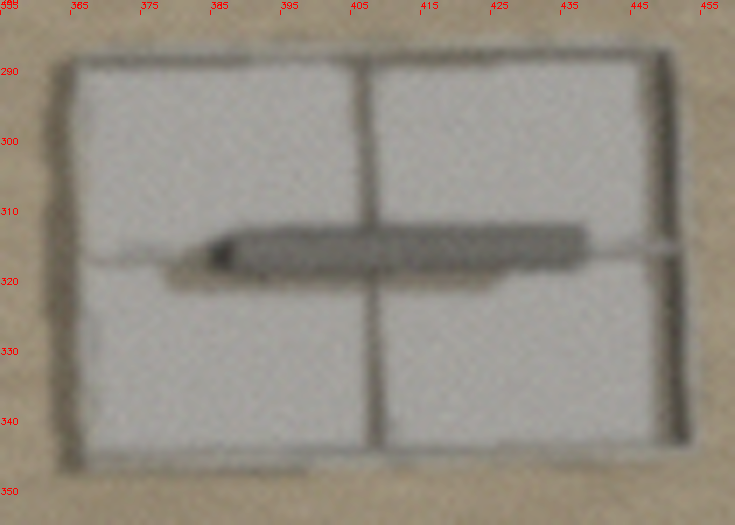

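View pics/su.png

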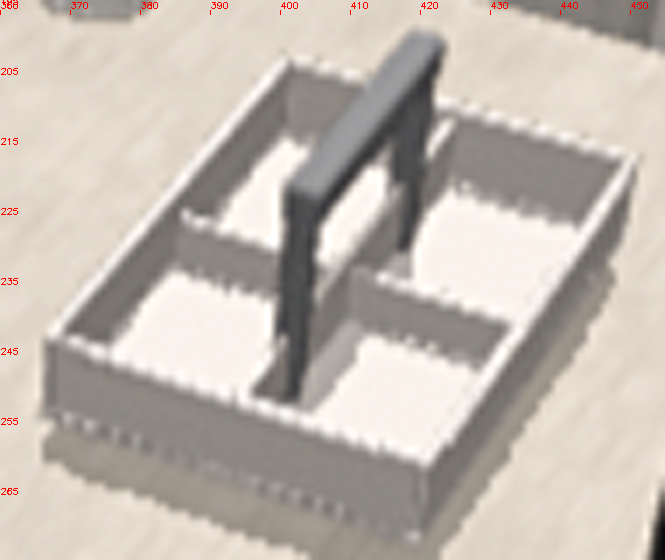

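View pics/sb.png

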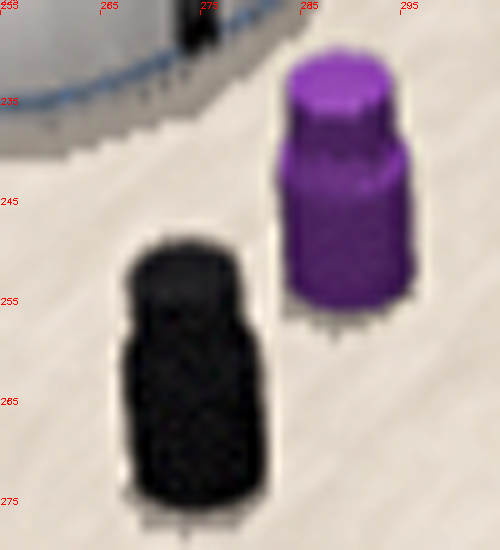

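```bash
cat > h.py <<'E'
import numpy as np, cv2
from scipy.optimize import least_squares
CAM={'scene':(np.array([[508.19764223,0,314.51749861],[0,508.19764223,238.83540245],[0,0,1]]),np.array([[-0.83814098,-0.54523296,-0.01551531],[-0.31455752,0.50639005,-0.80288398],[0.44561561,-0.6680495,-0.59593338]]),np.array([0.50273495,0.28657884,1.00865522])),
'top':(np.array([[567.86034575,0,335.58968817],[0,567.86034575,245.42441512],[0,0,1]]),np.array([[0.0158337,-0.99982876,-0.00957855],[-0.99069646,-0.01439262,-0.13532693],[0.1351659,0.01163216,-0.9907547]]),np.array([-0.06781013,0.63301091,1.41935937]))}
def proj(c,X):
    K,R,t=CAM[c];p=(K@(R@np.asarray(X,float).T+t[:,None]));return (p[:2]/p[2]).T
def back(c,uv,z):
    K,R,t=CAM[c];d=R.T@np.linalg.inv(K)@np.array([uv[0],uv[1],1]);o=-R.T@t
    return o+d*(z-o[2])/d[2]
def fit(obs,loc,p0):
    # obs: list (cam, uv, local xyz)
    def pts(p):
        c,s=np.cos(p[2]),np.sin(p[2]);return [np.array([p[0]+c*l[0]-s*l[1],p[1]+s*l[0]+c*l[1],l[2]]) for _,_,l in obs]
    f=lambda p:np.concatenate([proj(o[0],[x])[0]-o[1] for o,x in zip(obs,pts(p))])
    r=least_squares(f,p0,x_scale=[.01,.01,.05],loss='soft_l1');return r.x,f(r.x).reshape(-1,2)
E
python3 - <<'E'
from h import *
def px(x0,y0,f,l):return [np.array([x0+u/f-.5+.5/f,y0+v/f-.5+.5/f]) for u,v in l]
np.set_printoptions(precision=4,suppress=True)
S=px(205,285,5,[(372,43),(610,123),(130,338),(393,443)])
T=px(160,245,6,[(516,101),(537,382),(70,146),(84,425)])
L=[(.058,-.093,.084),(-.058,-.093,.084),(.058,.093,.084),(-.058,.093,.084)]
for n,o in [('s',[('scene',u,l) for u,l in zip(S,L)]),('t',[('top',u,l) for u,l in zip(T,L)])]:
    print(n,*fit(o,0,[.5,.2,0]),sep='\n')
o=[('scene',u,l) for u,l in zip(S,L)]+[('top',u,l) for u,l in zip(T,L)]
print('lower',fit(o,0,[.5,.2,0])[0])
# rim corners scene
S2=px(205,285,5,[(372,14),(662,110),(72,356),(408,495)])
L2=[(.075,-.11,.084),(-.075,-.11,.084),(.075,.11,.084),(-.075,.11,.084)]
print('rim',*fit([('scene',u,l) for u,l in zip(S2,L2)],0,[.5,.2,0]))
# spill
S3=px(205,285,5,[(727,210),(15,490)]);print('spill',*[back('scene',u,.012) for u in S3])
T3=px(160,245,6,[(36,78),(636,18),(672,462),(62,522)]);c=[back('top',u,.012) for u in T3];print(np.array(c),np.mean(c,0))
U=px(360,195,7,[(290,60),(635,157),(45,340),(425,465)])
Lu=[(.075,-.11,.052),(-.075,-.11,.052),(.075,.11,.052),(-.075,.11,.052)]
print('upper',*fit([('scene',u,l) for u,l in zip(U,Lu)],0,[.4,-.15,0]))
B=px(355,280,7,[(235,250),(587,247)]);e=[back('top',u,.114) for u in B];print('bar',e,np.mean(e,0))
print('bot',back('scene',(273,250),.066),back('scene',(274.7,273),0.0),back('top',(300,222),.05), back('scene',(273.5,263),.033))
E
```

```text
s
[0.5169 0.2494 0.1116]
[[-0.1549 -0.3942]
 [ 0.1738 -0.0822]
 [ 0.0247 -0.0079]
 [-0.046   0.336 ]]
t
[0.5163 0.2515 0.1116]
[[-0.1057  0.2074]
 [-0.1233 -0.0882]
 [-0.0402 -0.125 ]
 [ 0.2763  0.0148]]
lower [0.5164 0.2505 0.1118]
rim [0.5155 0.2494 0.1022] [[-1.9019 -1.3734]
 [ 1.3977  0.4877]
 [-0.4833 -0.5357]
 [ 0.4751  0.5748]]
spill [0.4361 0.1074 0.012 ] [0.5997 0.3891 0.012 ]
[[0.5994 0.3886 0.012 ]
 [0.6297 0.1263 0.012 ]
 [0.4371 0.1045 0.012 ]
 [0.4074 0.3665 0.012 ]] [0.5184 0.2465 0.012 ]
upper [ 0.4586 -0.2467  0.0307] [[-0.7775 -0.4968]
 [ 0.7303  0.3772]
 [-0.4498 -0.4248]
 [ 0.4166  0.2898]]
bar [array([ 0.4565, -0.1881,  0.114 ]), array([ 0.4594, -0.3089,  0.114 ])] [ 0.458  -0.2485  0.114 ]
bot [0.7023 0.0297 0.066 ] [0.696  0.0381 0.    ] [0.6926 0.0344 0.05  ] [0.6967 0.0387 0.033 ]
```

```bash
cat >> h.py <<'E'
def totool(dx,dy,yaw):
    return dx*np.cos(yaw)+dy*np.sin(yaw), dx*np.sin(yaw)-dy*np.cos(yaw)
def st():
    from cell import telemetry
    s=telemetry.observe();r=s['tool_rot'];
    print('t%.2f'%s['time'],'pos',np.round(s['tool_pos'],4),'rot',np.round(r,3),'F',np.round(s['contact_force'],1),'M',np.round(s['torque'],2),'op %.4f'%s['opening'],'q',np.round(s['qpos'],2));return s
def go(x,y,z,yaw):
    s=st();p=s['tool_pos'];t=totool(x-p[0],y-p[1],s['tool_rot'][2])
    print('need tool mm',np.round([t[0]*1e3,t[1]*1e3,(p[2]-z)*1e3],1),'turn %.3f'%(-((yaw-s['tool_rot'][2]+np.pi)%(2*np.pi)-np.pi)))
E
python3 - <<'E'
from h import *
def model(p,c):
    a=np.linspace(0,2*np.pi,40);m=np.zeros((480*4,640*4),np.uint8)
    for r,z0,z1 in [(.018,0,.05),(.0145,.05,.066)]:
        X=np.array([[p[0]+r*np.cos(t),p[1]+r*np.sin(t),z] for t in a for z in (z0,z1)])
        cv2.fillConvexPoly(m,cv2.convexHull(np.round((proj(c,X)+.5)*4).astype(np.int32)),255)
    return cv2.resize(m,(640,480),interpolation=cv2.INTER_AREA)/255.
for c,(x0,x1,y0,y1) in {'scene':(258,281,243,285),'top':(285,316,208,240)}.items():
    im=cv2.imread(f'pics/{c}0.png').max(2).astype(float)[y0:y1,x0:x1]
    best=min(((np.abs(1-np.corrcoef(model((x,y),c)[y0:y1,x0:x1].ravel(),-im.ravel())[0,1]),x,y) for x in np.arange(.67,.725,.002) for y in np.arange(.015,.06,.002)))
    print(c,best)
go(.697,.037,.15,1.683)
E
```

```text
scene (np.float64(0.03485183655152757), np.float64(0.6980000000000001), np.float64(0.03500000000000002))
top (np.float64(0.0399039644127277), np.float64(0.6960000000000001), np.float64(0.03700000000000002))
t0.80 pos [ 0.1475 -0.5038  0.2407] rot [3.142 0.    0.285] F [-0.3 -0.4 -1. ] M [0.04 0.   0.02] op 0.0917 q [-1.43  0.34  1.52 -0.    1.28 -0.15]
need tool mm [ 679.3 -364.7   90.7] turn -1.398
```

Request:
servo_tool --targets "0 0 0 -0.18; 0 0 0 -0.18; 0 0 0 -0.18; 0 0 0 -0.18; 0 0 0 -0.18; 0 0 0 -0.18; 0 0 0 -0.18; 0 0 0 -0.14" --hand 1 --squeeze 15

```text
time: 1.8
tool_pos: [0.1476, -0.5038, 0.2408]
tool_rot: [3.142, 0.0, 1.731]
contact_force: [0.4, -0.2, 0.3]
opening: 0.092
```

Request:
servo_tool --targets "0 0 0 0.048; 30 38 0 0; 30 38 0 0; 30 38 0 0; 30 38 0 0; 30 38 0 0; 30 38 0 0; 30 38 0 0; 30 38 0 0; 30 38 0 0; 30 38 0 0; 30 38 0 0; 30 38 0 0; 30 38 0 0; 30 38 0 0; 20 20 0 0; 0 0 0 0"

```text
time: 3.92
tool_pos: [0.6638, 0.0098, 0.24]
tool_rot: [3.139, 0.005, 1.68]
contact_force: [-0.8, -0.6, 0.4]
opening: 0.0914
```

```bash
python3 -c "
from h import *
go(.697,.036,.15,1.683)"
```

```text
t3.92 pos [0.6638 0.0098 0.24  ] rot [3.139 0.005 1.68 ] F [-0.8 -0.6  0.4] M [-0.03 -0.12 -0.04] op 0.0914 q [-0.1   0.61  1.1  -0.    1.44 -0.21]
need tool mm [22.5 35.9 90. ] turn -0.003
```

Request:
servo_tool --targets "12 18 30 0; 10 18 30 0; 0 0 30 0; 0 0 0 0"

```text
time: 4.42
tool_pos: [0.697, 0.0321, 0.1486]
tool_rot: [3.139, 0.007, 1.678]
contact_force: [-0.3, -0.4, 0.2]
opening: 0.0919
```

```bash
python3 -c "
from h import *
go(.697,.036,.032,1.683)"
```

```text
t4.42 pos [0.697  0.0321 0.1486] rot [3.139 0.007 1.678] F [-0.3 -0.4  0.2] M [-0.01 -0.14  0.02] op 0.0919 q [-0.06  0.73  1.11 -0.01  1.3  -0.17]
need tool mm [  3.9   0.4 116.6] turn -0.005
```

Request:
servo_tool --targets "4 0 30 0; 0 0 30 0; 0 0 30 0; 0 0 20 0; 0 0 6 0; 0 0 0 0"

```text
time: 5.18
tool_pos: [0.7015, 0.0306, 0.041]
tool_rot: [3.124, 0.01, 1.674]
contact_force: [0.2, 0.0, 0.2]
opening: 0.0914
```

```bash
python3 -c "
from h import *
go(.697,.036,.032,1.683)
from cell import cams
for n in ['scene','top']:
    p=cams.read_camera(n)['color'][:,:,::-1]
    cv2.imwrite(f'pics/{n}1.png',cv2.resize(p[150:330,200:400],None,fx=3,fy=3,interpolation=2))"
```

```text
t5.17 pos [0.7015 0.0306 0.041 ] rot [3.124 0.01  1.674] F [0.2 0.  0.2] M [-0.06 -0.08  0.04] op 0.0914 q [-0.06  0.84  1.21 -0.01  1.07 -0.16]
need tool mm [ 5.9 -4.   9. ] turn -0.009
```

View pics/scene1.png

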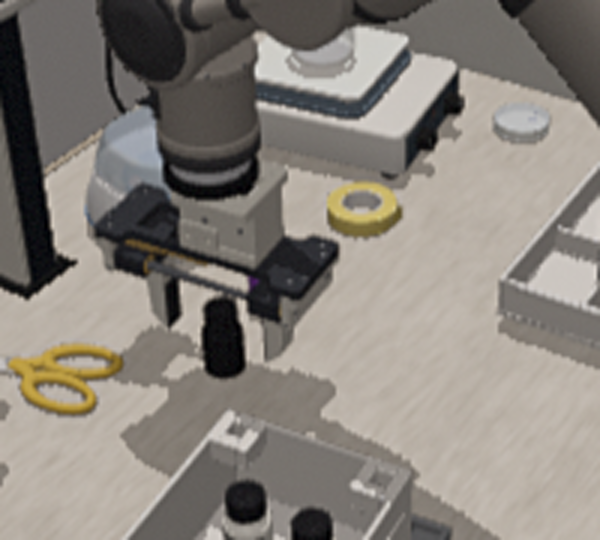

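View pics/top1.png

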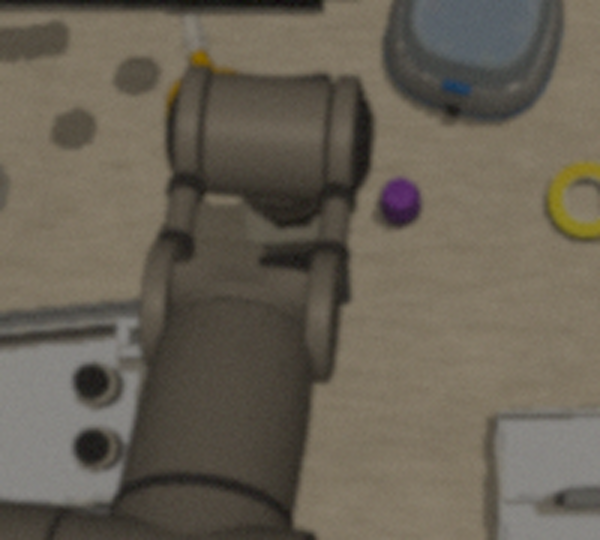

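Request:
servo_tool --targets "3 -2 3 0; 3 -2 3 0; 0 0 3 0; 0 0 0 0"

```text
time: 5.78
tool_pos: [0.6979, 0.0369, 0.0337]
tool_rot: [3.121, 0.011, 1.674]
contact_force: [-0.2, -0.1, -0.7]
opening: 0.0918
```

```bash
python3 -c "
from h import *
go(.697,.036,.032,1.683)"
```

```text
t5.78 pos [0.6979 0.0369 0.0337] rot [3.121 0.011 1.674] F [-0.2 -0.1 -0.7] M [ 0.01 -0.13  0.04] op 0.0918 q [-0.05  0.84  1.23 -0.01  1.05 -0.15]
need tool mm [-0.8 -0.9  1.7] turn -0.009
```

Request:
servo_tool --targets "0 0 0 0; 0 0 0 0; 0 0 0 0; 0 0 0 0; 0 0 0 0" --hand 0.2 --squeeze 12

```text
time: 6.4
tool_pos: [0.6981, 0.0368, 0.0338]
tool_rot: [3.12, 0.011, 1.674]
contact_force: [0.3, 0.5, -0.7]
opening: 0.0463
```

Request:
servo_tool --targets "0 0 0 0; 0 0 0 0; 0 0 0 0"

```text
time: 6.78
tool_pos: [0.6981, 0.0367, 0.0339]
tool_rot: [3.12, 0.011, 1.674]
contact_force: [-0.2, -0.5, 0.0]
opening: 0.0349
```

```bash
python3 -c "
from h import *
go(.516+.05*-np.sin(.112),.25+.05*np.cos(.112),.18,1.683)"
```

```text
t6.78 pos [0.6981 0.0367 0.0339] rot [3.12  0.011 1.674] F [-0.2 -0.5  0. ] M [ 0.01 -0.11  0.04] op 0.0349 q [-0.05  0.84  1.23 -0.01  1.05 -0.15]
need tool mm [ 280.9 -159.5 -146.1] turn -0.009
```

Request:
servo_tool --targets "0 0 -5 0; 0 0 -10 0; 0 0 -20 0; 0 0 -30 0; 0 0 -30 0; 0 0 -30 0; 0 0 -20 0; 0 0 -5 0; 0 0 0 0"

```text
time: 7.9
tool_pos: [0.6952, 0.0381, 0.1984]
tool_rot: [3.112, 0.012, 1.674]
contact_force: [-0.0, 0.4, 0.2]
opening: 0.0352
```

```bash
python3 -c "
from h import *
go(.516+.05*-np.sin(.112),.25+.05*np.cos(.112),.18,1.683)"
```

```text
t7.90 pos [0.6952 0.0381 0.1984] rot [3.112 0.012 1.674] F [-0.   0.4  0.2] M [ 0.01 -0.15  0.02] op 0.0352 q [-0.05  0.68  1.07 -0.01  1.36 -0.15]
need tool mm [ 279.3 -156.8   18.4] turn -0.009
```

Request:
servo_tool --targets "10 -6 0 0; 24 -13 0 0; 26 -15 0 0; 26 -15 0 0; 26 -15 0 0; 26 -15 0 0; 26 -15 0 0; 26 -15 0 0; 26 -15 0 0; 26 -15 0 0; 20 -11 0 0; 12 -7 0 0; 0 0 0 0"

```text
time: 9.52
tool_pos: [0.4914, 0.3062, 0.1785]
tool_rot: [3.139, 0.013, 1.678]
contact_force: [-0.3, -0.9, -0.6]
opening: 0.0352
```

```bash
python3 -c "
from h import *
go(.516+.05*-np.sin(.112),.25+.05*np.cos(.112),.12,1.683)"
```

```text
t9.53 pos [0.4914 0.3062 0.1785] rot [3.139 0.013 1.678] F [-0.3 -0.9 -0.6] M [-0.03 -0.1   0.04] op 0.0352 q [ 0.43  0.5   1.46 -0.01  1.19  0.33]
need tool mm [-8.5 18.2 58.5] turn -0.005
```

Request:
servo_tool --targets "-4 9 15 0; -4 9 20 0; 0 0 20 0; 0 0 0 0"

```text
time: 10.02
tool_pos: [0.514, 0.2954, 0.1187]
tool_rot: [3.14, 0.014, 1.674]
contact_force: [0.2, 0.2, 1.3]
opening: 0.0352
```

```bash
python3 -c "
from h import *
go(.516+.05*-np.sin(.112),.25+.05*np.cos(.112),.042,1.683)
from cell import cams
for n in ['scene']:
    p=cams.read_camera(n)['color'][:,:,::-1]
    cv2.imwrite(f'pics/{n}2.png',cv2.resize(p[230:430,180:380],None,fx=3,fy=3,interpolation=2))"
```

```text
t10.03 pos [0.514  0.2954 0.1187] rot [3.14  0.014 1.674] F [0.2 0.2 1.3] M [-0.02 -0.08 -0.01] op 0.0352 q [ 0.4   0.58  1.49 -0.02  1.07  0.3 ]
need tool mm [ 4.7 -3.1 76.7] turn -0.009
```

View pics/scene2.png

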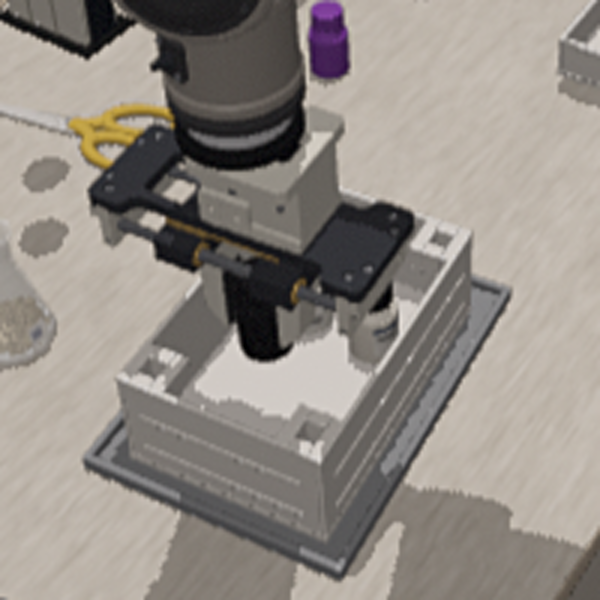

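Request:
servo_tool --targets "4 -3 15 0; 0 0 18 0; 0 0 15 0; 0 0 10 0; 0 0 5 0; 0 0 0 0"

```text
time: 10.82
tool_pos: [0.5128, 0.2989, 0.0546]
tool_rot: [3.134, 0.012, 1.673]
contact_force: [-0.2, -0.5, 0.6]
opening: 0.0354
```

```bash
python3 -c "
from h import *
go(.516+.05*-np.sin(.112),.25+.05*np.cos(.112),.042,1.683)"
```

```text
t10.82 pos [0.5128 0.2989 0.0546] rot [3.134 0.012 1.673] F [-0.2 -0.5  0.6] M [-0.03 -0.14 -0.04] op 0.0354 q [ 0.41  0.66  1.55 -0.02  0.93  0.31]
need tool mm [ 1.  -2.3 12.6] turn -0.010
```

Request:
servo_tool --targets "0 0 4 0; 0 0 3 0; 0 0 2 0; 0 0 1 0; 0 0 0 0"

```text
time: 11.45
tool_pos: [0.5136, 0.2992, 0.0451]
tool_rot: [3.132, 0.012, 1.673]
contact_force: [-0.3, 0.4, -0.7]
opening: 0.0355
```

Request:
servo_tool --targets "0 0 1 0; 0 0 1 0; 0 0 1 0"

```text
time: 11.82
tool_pos: [0.5138, 0.2992, 0.0422]
tool_rot: [3.132, 0.012, 1.673]
contact_force: [-0.3, -0.1, -0.2]
opening: 0.0349
```

Request:
servo_tool --targets "0 0 0.7 0; 0 0 0 0"

```text
time: 12.08
tool_pos: [0.5138, 0.2992, 0.0419]
tool_rot: [3.132, 0.012, 1.673]
contact_force: [-0.5, -1.0, 0.5]
opening: 0.0353
```

Request:
servo_tool --targets "0 0 1 0; 0 0 0.7 0; 0 0 0 0"

```text
time: 12.45
tool_pos: [0.5138, 0.2992, 0.0418]
tool_rot: [3.131, 0.011, 1.673]
contact_force: [0.4, -0.1, 0.2]
opening: 0.0353
```

Request:
servo_tool --targets "0 0 0 0; 0 0 0 0; 0 0 0 0; 0 0 0 0" --hand 0.62

```text
time: 12.95
tool_pos: [0.514, 0.2993, 0.0413]
tool_rot: [3.131, 0.011, 1.673]
contact_force: [-0.0, 0.5, -0.0]
opening: 0.0566
```

Request:
servo_tool --targets "0 0 -5 0; 0 0 -12 0; 0 0 -20 0; 0 0 -30 0; 0 0 -30 0; 0 0 -30 0; 0 0 -20 0; 0 0 0 0"

```text
time: 13.95
tool_pos: [0.5125, 0.3011, 0.1989]
tool_rot: [3.126, 0.01, 1.673]
contact_force: [0.1, -0.2, -0.9]
opening: 0.057
```

```bash
python3 -c "
from h import *
go(.458,-.248,.2,1.571+.03)
from cell import cams
for n in ['scene']:
    p=cams.read_camera(n)['color'][:,:,::-1]
    cv2.imwrite(f'pics/{n}3.png',cv2.resize(p[230:430,180:380],None,fx=3,fy=3,interpolation=2))"
```

```text
t13.95 pos [0.5125 0.3011 0.1989] rot [3.126 0.01  1.673] F [ 0.1 -0.2 -0.9] M [ 0.   -0.1  -0.01] op 0.0570 q [ 0.41  0.5   1.4  -0.01  1.23  0.31]
need tool mm [-540.7 -110.4   -1.1] turn 0.072
```

View pics/scene3.png

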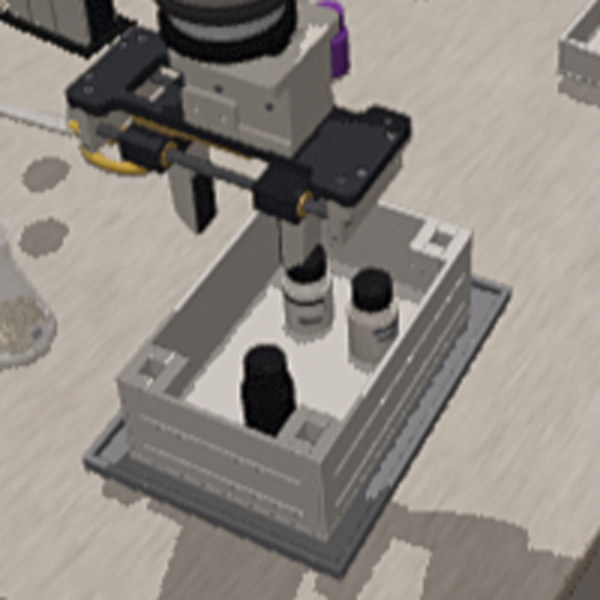

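Request:
servo_tool --targets "-20 -4 0 0; -45 -9 0 0.03; -50 -10 0 0.04; -50 -10 0 0; -50 -10 0 0; -50 -10 0 0; -50 -10 0 0; -50 -10 0 0; -50 -10 0 0; -45 -9 0 0; -35 -8 0 0; -20 -5 0 0; 0 0 0 0" --hand 1

```text
time: 15.62
tool_pos: [0.4111, -0.2421, 0.1901]
tool_rot: [-3.132, 0.007, 1.596]
contact_force: [-0.1, 0.8, 0.5]
opening: 0.092
```

```bash
python3 -c "
from h import *
go(.458,-.248,.2,1.571+.03)
from cell import cams
for n in ['top']:
    p=cams.read_camera(n)['color'][:,:,::-1]
    cv2.imwrite(f'pics/{n}3.png',p)"
```

```text
t15.62 pos [ 0.4111 -0.2421  0.1901] rot [-3.132  0.007  1.596] F [-0.1  0.8  0.5] M [-0.04 -0.1   0.02] op 0.0920 q [-0.69  0.31  1.73 -0.01  1.11 -0.71]
need tool mm [-7.1 46.7 -9.9] turn -0.005
```

View pics/top3.png

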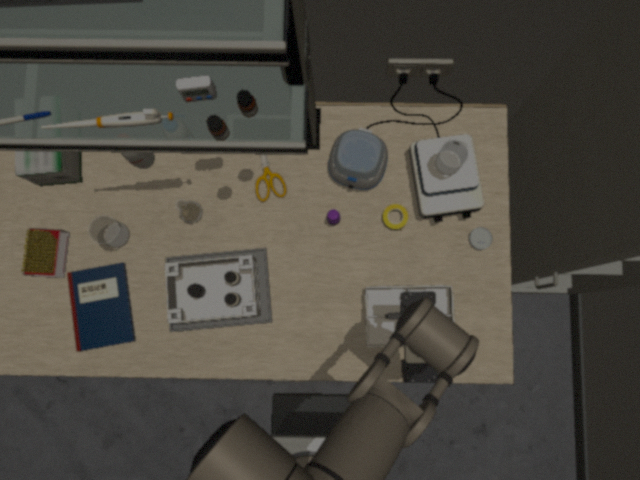

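Request:
servo_tool --targets "-2 15 0 0; -3 20 0 0; -2 10 0 0; 0 0 0 0"

```text
time: 16.18
tool_pos: [0.4593, -0.2443, 0.1889]
tool_rot: [-3.131, 0.005, 1.6]
contact_force: [0.5, 0.9, -1.5]
opening: 0.0917
```

```bash
python3 -c "
from h import *
go(.458,-.248,.099,1.571+.028)"
```

```text
t16.18 pos [ 0.4593 -0.2443  0.1889] rot [-3.131  0.005  1.6  ] F [ 0.5  0.9 -1.5] M [-0.04 -0.09 -0.05] op 0.0917 q [-0.63  0.38  1.61 -0.01  1.15 -0.65]
need tool mm [-3.7 -1.4 89.9] turn 0.001
```

Request:
servo_tool --targets "-3 -1 15 0; 0 0 20 0; 0 0 20 0; 0 0 15 0; 0 0 8 0; 0 0 3 0; 0 0 0 0"

```text
time: 17.05
tool_pos: [0.4539, -0.2466, 0.1016]
tool_rot: [-3.127, 0.003, 1.601]
contact_force: [1.0, 0.5, -0.2]
opening: 0.092
```

```bash
python3 -c "
from h import *
go(.458,-.248,.099,1.571+.028)
from cell import cams
for n in ['scene']:
    p=cams.read_camera(n)['color'][:,:,::-1]
    cv2.imwrite(f'pics/{n}4.png',cv2.resize(p[120:320,320:520],None,fx=3,fy=3,interpolation=2))"
```

```text
t17.05 pos [ 0.4539 -0.2466  0.1016] rot [-3.127e+00  3.000e-03  1.601e+00] F [ 1.   0.5 -0.2] M [-0.08 -0.07  0.02] op 0.0920 q [-0.64  0.49  1.72 -0.01  0.94 -0.66]
need tool mm [-1.5  4.1  2.6] turn 0.002
```

View pics/scene4.png

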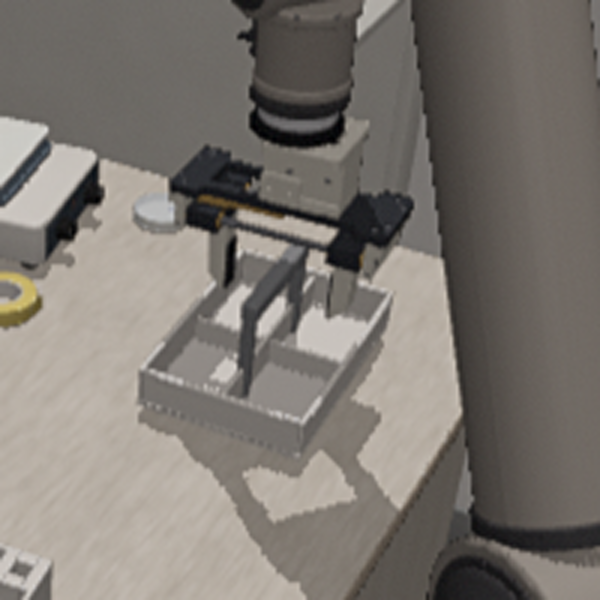

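Request:
servo_tool --targets "-1 25 0 0; 0 0 0 0; 0 -4 1 0; 0 -4 1 0; 0 -4 0 0; 0 -4 0 0; 0 -4 0 0; 0 0 0 0"

```text
time: 18.1
tool_pos: [0.4562, -0.2479, 0.1013]
tool_rot: [-3.128, 0.004, 1.6]
contact_force: [0.4, 0.7, -0.0]
opening: 0.0916
```

```bash
python3 -c "
from h import *
go(.458,-.248,.099,1.571+.028)"
```

```text
t18.10 pos [ 0.4562 -0.2479  0.1013] rot [-3.128  0.004  1.6  ] F [ 0.4  0.7 -0. ] M [-0.01 -0.12  0.02] op 0.0916 q [-0.64  0.49  1.72 -0.01  0.94 -0.66]
need tool mm [-0.2  1.8  2.3] turn 0.001
```

Request:
servo_tool --targets "0 1.5 2 0; 0 0.5 1 0; 0 0 0 0; 0 0 0 0; 0 0 0 0; 0 0 0 0; 0 0 0 0; 0 0 0 0; 0 0 0 0" --hand 0 --squeeze 15

```text
time: 19.23
tool_pos: [0.4588, -0.2478, 0.098]
tool_rot: [-3.129, 0.005, 1.6]
contact_force: [-0.3, -0.2, 0.1]
opening: 0.0156
```

```bash
python3 -c "
from h import *
go(.458,-.248,.099,1.571+.028)"
```

```text
t19.23 pos [ 0.4588 -0.2478  0.098 ] rot [-3.129  0.005  1.6  ] F [-0.3 -0.2  0.1] M [-0.02 -0.29  0.06] op 0.0156 q [-0.64  0.5   1.71 -0.01  0.93 -0.66]
need tool mm [-0.2 -0.8 -1. ] turn 0.001
```

Request:
servo_tool --targets "0 0 0 0; 0 0 0 0; 0 0 -3 0; 0 0 -5 0; 0 0 -10 0; 0 0 -15 0; 0 0 -20 0; 0 0 -20 0; 0 0 -20 0; 0 0 -20 0; 0 0 -15 0; 0 0 0 0" --squeeze 50

```text
time: 20.72
tool_pos: [0.4588, -0.2459, 0.2321]
tool_rot: [-3.125, 0.002, 1.6]
contact_force: [0.1, 0.3, -5.0]
opening: 0.0159
```

```bash
python3 -c "
from h import *
go(.516,.25,.25,1.683)
from cell import cams
for n in ['scene']:
    p=cams.read_camera(n)['color'][:,:,::-1]
    cv2.imwrite(f'pics/{n}5.png',cv2.resize(p[120:320,320:520],None,fx=3,fy=3,interpolation=2))"
```

```text
t20.73 pos [ 0.4588 -0.2459  0.2321] rot [-3.125e+00  2.000e-03  1.600e+00] F [ 0.1  0.3 -5. ] M [-0.   -0.14  0.03] op 0.0159 q [-0.63  0.35  1.54 -0.01  1.27 -0.66]
need tool mm [494.1  71.7 -17.9] turn -0.083
```

View pics/scene5.png

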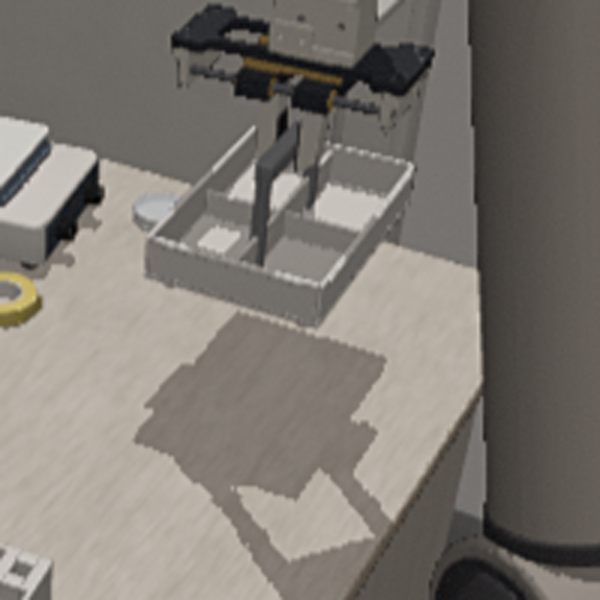

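Request:
servo_tool --targets "10 1 -2 0; 20 3 -2 0; 28 4 0 -0.02; 28 4 0 -0.02; 28 4 0 -0.02; 28 4 0 -0.02; 28 4 0 0; 28 4 0 0; 28 4 0 0; 28 4 0 0; 28 4 0 0; 28 4 0 0; 28 4 0 0; 28 4 0 0; 28 4 0 0; 25 4 0 0; 20 3 0 0; 15 2 0 0; 10 2 0 0; 0 0 0 0"

```text
time: 23.28
tool_pos: [0.4658, 0.2607, 0.2304]
tool_rot: [-3.106, -0.011, 1.695]
contact_force: [-0.9, -0.6, -5.8]
opening: 0.0159
```

```bash
python3 -c "
from h import *
go(.516,.25,.22,1.683)"
```

```text
t23.27 pos [0.4658 0.2607 0.2304] rot [-3.106 -0.011  1.695] F [-0.9 -0.6 -5.8] M [ 0.02 -0.17  0.04] op 0.0159 q [0.36 0.38 1.49 0.02 1.3  0.23]
need tool mm [-16.9  48.5  10.4] turn 0.012
```

Request:
servo_tool --targets "0 40 0 0; 0 0 0 0; 0 0 0 0"

```text
time: 23.65
tool_pos: [0.5056, 0.2641, 0.2285]
tool_rot: [-3.103, -0.01, 1.694]
contact_force: [-0.5, -1.4, -5.2]
opening: 0.0156
```

```bash
python3 -c "
from h import *
go(.516,.25,.22,1.683)"
```

```text
t23.65 pos [0.5056 0.2641 0.2285] rot [-3.103 -0.01   1.694] F [-0.5 -1.4 -5.2] M [ 0.03 -0.19  0.03] op 0.0156 q [0.34 0.45 1.39 0.02 1.34 0.21]
need tool mm [-15.2   8.6   8.5] turn 0.011
```

Request:
servo_tool --targets "0 0 -50 0; 0 0 0 0"

```text
time: 23.9
tool_pos: [0.5067, 0.2628, 0.2793]
tool_rot: [-3.102, -0.009, 1.693]
contact_force: [1.5, 0.2, -5.3]
opening: 0.0157
```

Request:
servo_tool --targets "0 0 50 0; 0 0 0 0"

```text
time: 24.15
tool_pos: [0.503, 0.262, 0.2276]
tool_rot: [-3.1, -0.009, 1.692]
contact_force: [-0.5, 0.3, -5.1]
opening: 0.0158
```

Request:
servo_tool --targets "0 -50 0 0; 0 0 0 0"

```text
time: 24.4
tool_pos: [0.4513, 0.2553, 0.2303]
tool_rot: [-3.097, -0.008, 1.692]
contact_force: [1.3, -0.3, -5.2]
opening: 0.0154
```

Request:
servo_tool --targets "-40 0 0 0; 0 0 0 0"

```text
time: 24.65
tool_pos: [0.4574, 0.2152, 0.2331]
tool_rot: [-3.102, -0.009, 1.693]
contact_force: [-0.3, -0.5, -4.4]
opening: 0.0152
```

Request:
servo_tool --targets "25 0 0 0; 25 0 0 0; -50 0 0 0; 25 0 0 0; 25 0 0 0; -50 0 0 0; 25 0 0 0; 25 0 0 0; 0 0 0 0"

```text
time: 25.78
tool_pos: [0.4596, 0.2689, 0.2453]
tool_rot: [-3.122, -0.014, 1.688]
contact_force: [0.0, 0.6, -4.7]
opening: 0.0156
```

Request:
servo_tool --targets "-50 0 0 0; 0 0 0 0; 0 0 0 0"

```text
time: 26.15
tool_pos: [0.4669, 0.2187, 0.2468]
tool_rot: [-3.126, -0.015, 1.689]
contact_force: [-0.0, 0.8, -5.3]
opening: 0.0155
```

Request:
servo_tool --targets "50 0 0 0; 0 0 0 0; 0 0 0 0"

```text
time: 26.52
tool_pos: [0.4614, 0.2703, 0.2485]
tool_rot: [-3.127, -0.015, 1.689]
contact_force: [-0.2, -0.1, -4.9]
opening: 0.0161
```

Request:
servo_tool --targets "-3 14 0 0; -5 20 0 0; -4 15 0 0; 0 4 8 0; 0 0 10 0; 0 0 5 0; 0 0 0 0"

```text
time: 27.4
tool_pos: [0.5189, 0.2621, 0.222]
tool_rot: [-3.126, -0.014, 1.687]
contact_force: [-0.1, -0.3, -5.0]
opening: 0.0159
```

```bash
python3 -c "
from h import *
go(.516,.25,.2,1.683)
from cell import cams
for n in ['scene','top']:
    p=cams.read_camera(n)['color'][:,:,::-1]
    cv2.imwrite(f'pics/{n}6.png',p)
a=cv2.imread('pics/scene6.png');cv2.imwrite('pics/s6.png',cv2.resize(a[200:420,190:380],None,fx=4,fy=4,interpolation=2)[:,:800][:860])
a=cv2.imread('pics/s6.png');cv2.imwrite('pics/s6.png',a[:600]);
b=cv2.imread('pics/top6.png');cv2.imwrite('pics/t6.png',cv2.resize(b[230:350,140:300],None,fx=5,fy=5,interpolation=2))"
```

```text
t27.40 pos [0.5189 0.2621 0.222 ] rot [-3.126 -0.014  1.687] F [-0.1 -0.3 -5. ] M [-0.04 -0.11  0.03] op 0.0159 q [0.33 0.47 1.38 0.02 1.3  0.21]
need tool mm [-11.7  -4.3  22. ] turn 0.004
```

View pics/s6.png

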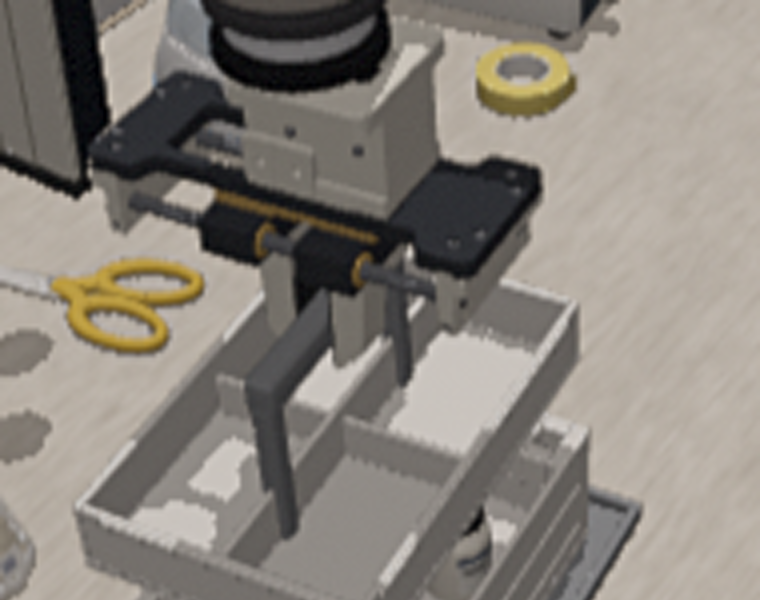

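View pics/t6.png

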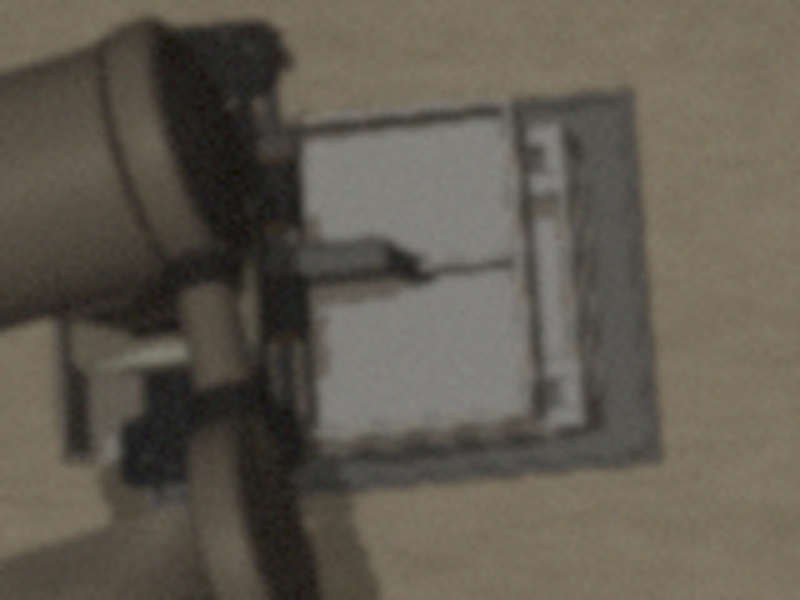

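```bash
python3 -c "
import cv2
a=cv2.imread('pics/scene6.png');c=cv2.resize(a[260:380,195:345],None,fx=5,fy=5,interpolation=2);cv2.imwrite('pics/s6b.png',c)"
```

```text
(no output)
```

View pics/s6b.png

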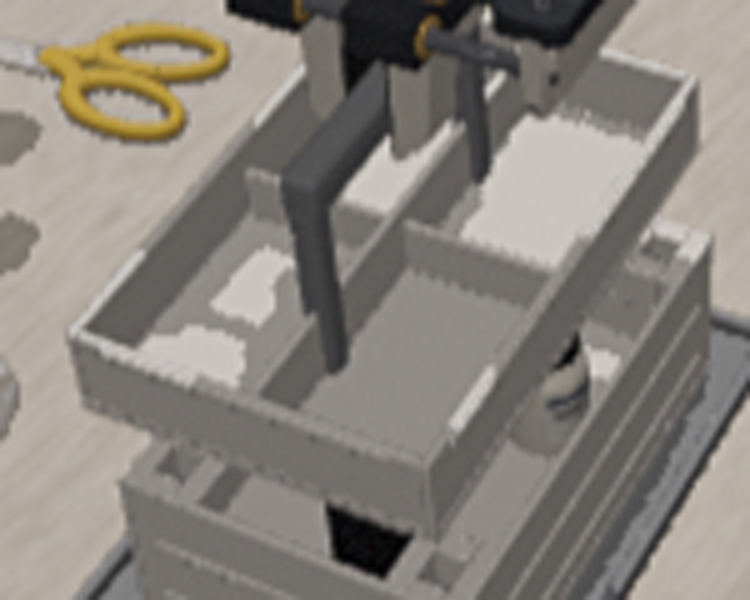

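Run:
```python
from h import *
from scipy.spatial.transform import Rotation as Ro
np.set_printoptions(precision=4,suppress=True)
px=lambda u,v:np.array([195+u/5-.4,260+v/5-.4])
obs=[(px(70,337),(.075,.11,.052)),(px(432,463),(-.075,.11,.052)),(px(698,85),(-.075,-.11,.052))]
tcp=np.array([.5189,.2621,.222]);Rg=Ro.from_euler('xyz',[-3.129,.004,1.6]);Rn=Ro.from_euler('xyz',[-3.126,-.014,1.687])
for name,Rt in [('level-at-grasp',(Rn*Rg.inv()*Ro.from_euler('z',.029))),('level now',Ro.from_euler('z',.116))]:
  # tray origin = tcp + Rt*(ox,oy,-.098)
  f=lambda p:np.concatenate([proj('scene',[tcp+Rt.apply(np.array([p[0],p[1],-.098])+l)])[0]-u for u,l in obs])
  r=least_squares(f,[0,0]);print(name,r.x,f(r.x).reshape(-1,2),'origin',tcp+Rt.apply([r.x[0],r.x[1],-.098]),Rt.as_euler('xyz'))
  g=lambda p:np.concatenate([proj('scene',[tcp+(Rt*Ro.from_euler('z',p[2])).apply(np.array([p[0],p[1],-.098+p[3]])+l)])[0]-u for u,l in obs])
  r=least_squares(g,[0,0,0,0]);print(r.x)
```

```text
level-at-grasp [-0.003  -0.0016] [[-0.9312 -1.8618]
 [-0.1043  1.0095]
 [ 1.1584  0.5524]] origin [0.5156 0.2618 0.124 ] [0.018 0.003 0.116]
[ 0.0013 -0.0068  0.0182 -0.0068]
level now [-0.0026 -0.0015] [[-0.821  -1.5501]
 [-0.1258  1.4649]
 [ 1.0546 -0.4291]] origin [0.5165 0.2603 0.124 ] [0.    0.    0.116]
[ 0.0034 -0.0095  0.0121 -0.0103]
```

Request:
servo_tool --targets "-6 0 5 0.004; -6 0 8 0; 0 0 8 0; 0 0 6 0; 0 0 4 0; 0 0 0 0" --squeeze 25

```text
time: 28.25
tool_pos: [0.52, 0.25, 0.1897]
tool_rot: [-3.128, -0.014, 1.683]
contact_force: [0.6, 0.2, -5.7]
opening: 0.0159
```

```bash
python3 -c "
from h import *
go(.518,.2505,.182,1.683)"
```

```text
t28.25 pos [0.52   0.25   0.1897] rot [-3.128 -0.014  1.683] F [ 0.6  0.2 -5.7] M [-0.06 -0.17 -0.02] op 0.0159 q [0.31 0.48 1.45 0.02 1.22 0.19]
need tool mm [ 0.7 -2.   7.7] turn -0.000
```

Request:
servo_tool --targets "0.5 -1 2 0; 0 -1 1.5 0; 0 0 1.5 0; 0 0 1 0; 0 0 0 0"

```text
time: 28.88
tool_pos: [0.5182, 0.2506, 0.1846]
tool_rot: [-3.13, -0.014, 1.683]
contact_force: [-1.0, -0.1, -4.1]
opening: 0.0157
```

```bash
python3 -c "
from h import *
go(.518,.2505,.182,1.683)"
```

```text
t28.88 pos [0.5182 0.2506 0.1846] rot [-3.13  -0.014  1.683] F [-1.  -0.1 -4.1] M [-0.04 -0.04  0.02] op 0.0157 q [0.31 0.49 1.46 0.02 1.21 0.19]
need tool mm [-0.1 -0.2  2.6] turn 0.000
```

Request:
servo_tool --targets "0 0 1 0; 0 0 1 0; 0 0 1 0; 0 0 0 0"

```text
time: 29.38
tool_pos: [0.5184, 0.2513, 0.1819]
tool_rot: [-3.131, -0.016, 1.683]
contact_force: [-0.2, 1.6, -5.3]
opening: 0.0158
```

```bash
python3 -c "
from h import *
st()
from cell import cams
p=cams.read_camera('scene')['color'][:,:,::-1]
cv2.imwrite('pics/s7.png',cv2.resize(p[270:390,195:345],None,fx=5,fy=5,interpolation=2))"
```

```text
t29.38 pos [0.5184 0.2513 0.1819] rot [-3.131 -0.016  1.683] F [-0.2  1.6 -5.3] M [ 0.34 -0.09 -0.03] op 0.0158 q [0.31 0.49 1.46 0.02 1.2  0.19]
```

View pics/s7.png

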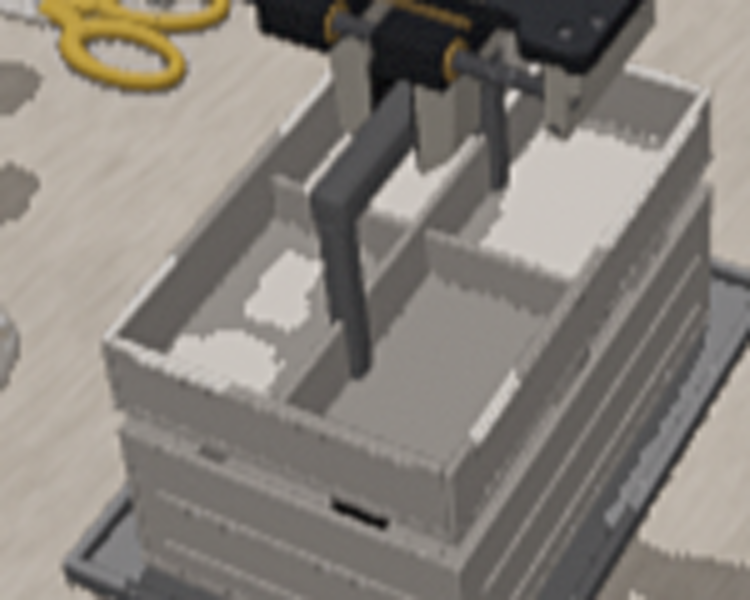

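Run:
```python
from h import *
np.set_printoptions(precision=4,suppress=True)
px=lambda u,v:np.array([195+u/5-.4,270+v/5-.4])
lo=[px(122,432),px(463,560),px(712,190)];up=[px(105,340),px(452,470),px(710,90)]
for z in (.136,.133,.139):
  d=[back('scene',u,z)-back('scene',l,.084) for l,u in zip(lo,up)]
  print(z,np.array(d)[:,:2]*1e3,np.mean(d,0)[:2]*1e3)
for l,L in zip(lo,[(.075,.11,.084),(-.075,.11,.084),(-.075,-.11,.084)]):
  c,s=np.cos(.112),np.sin(.112);print(back('scene',l,.084)[:2]-[.5164+c*L[0]-s*L[1],.2505+s*L[0]+c*L[1]])
```

```text
0.136 [[-0.834   0.4139]
 [ 0.0165  2.333 ]
 [ 3.7399 -3.5348]] [ 0.9741 -0.2626]
0.133 [[ 1.3595 -1.4427]
 [ 1.596   0.3937]
 [ 5.4278 -6.399 ]] [ 2.7945 -2.4827]
0.139 [[-3.0276  2.2706]
 [-1.5631  4.2723]
 [ 2.0521 -0.6706]] [-0.8462  1.9574]
[-0.0018 -0.0009]
[ 0.0026 -0.0054]
[-0.0004  0.0024]
```

Request:
servo_tool --targets "0 0 1 0; 0 0 1 0; 0 0 0 0"

```text
time: 29.8
tool_pos: [0.5183, 0.2514, 0.1793]
tool_rot: [-3.131, -0.016, 1.683]
contact_force: [-0.4, 0.9, -5.1]
opening: 0.016
```

```bash
python3 -c "
from h import *
st()"
```

```text
t29.80 pos [0.5183 0.2514 0.1793] rot [-3.131 -0.016  1.683] F [-0.4  0.9 -5.1] M [ 0.31 -0.09 -0.02] op 0.0160 q [0.31 0.49 1.47 0.02 1.19 0.19]
```

Request:
servo_tool --targets "0 0 1 0; 0 0 1 0; 0 0 1 0; 0 0 0 0"

```text
time: 30.3
tool_pos: [0.5183, 0.2514, 0.1761]
tool_rot: [-3.131, -0.016, 1.683]
contact_force: [0.5, 0.8, -5.7]
opening: 0.0161
```

```bash
python3 -c "
from h import *
st()"
```

```text
t30.30 pos [0.5183 0.2514 0.1761] rot [-3.131 -0.016  1.683] F [ 0.5  0.8 -5.7] M [ 0.33 -0.11  0.01] op 0.0161 q [0.31 0.49 1.47 0.02 1.18 0.19]
```

Going in freely (weight still carried, 6 mm below the rim-contact height).

Request:
servo_tool --targets "0 0 1 0; 0 0 1 0; 0 0 1 0; 0 0 0 0"

```text
time: 30.8
tool_pos: [0.5182, 0.2514, 0.1729]
tool_rot: [-3.131, -0.016, 1.683]
contact_force: [-1.0, 1.3, -5.0]
opening: 0.0159
```

```bash
python3 -c "
from h import *
st()
from cell import cams
p=cams.read_camera('scene')['color'][:,:,::-1]
cv2.imwrite('pics/s8.png',cv2.resize(p[270:390,195:345],None,fx=5,fy=5,interpolation=2))"
```

```text
t30.80 pos [0.5182 0.2514 0.1729] rot [-3.131 -0.016  1.683] F [-1.   1.3 -5. ] M [ 0.32 -0.1  -0.  ] op 0.0159 q [0.31 0.5  1.48 0.02 1.18 0.19]
```

View pics/s8.png

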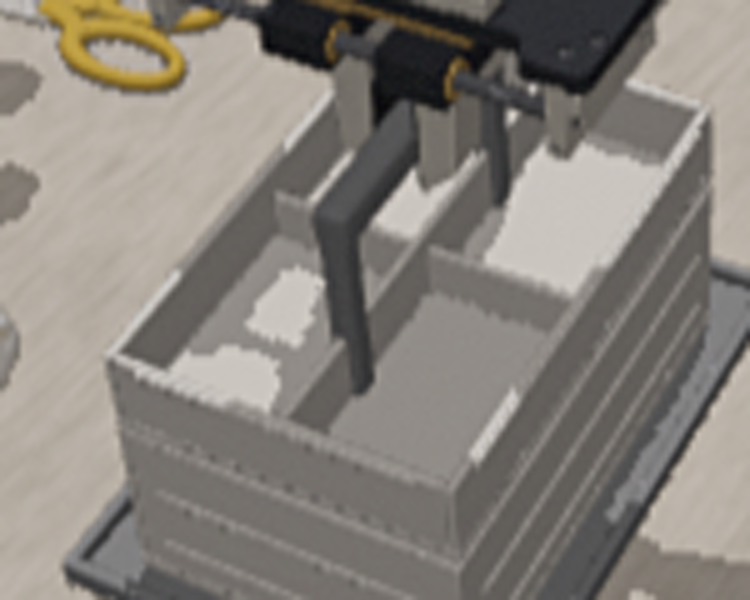

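Trays are flush at the walls, nearly down: the gap has closed at the left (120,430) and bottom (455,550) corners. On to seating at TCP z ≈ 0.170.

Request:
servo_tool --targets "0 0 1 0; 0 0 1 0; 0 0 0.7 0; 0 0 0 0"

```text
time: 31.35
tool_pos: [0.5184, 0.2508, 0.1714]
tool_rot: [-3.132, -0.015, 1.683]
contact_force: [-0.9, -0.5, -2.7]
opening: 0.0163
```

```bash
python3 -c "
from h import *
st()"
```

```text
t31.35 pos [0.5184 0.2508 0.1714] rot [-3.132 -0.015  1.683] F [-0.9 -0.5 -2.7] M [ 0.2  -0.03  0.05] op 0.0163 q [0.31 0.5  1.48 0.02 1.17 0.19]
```

Request:
servo_tool --targets "0 0 0.5 0; 0 0 0.7 0; 0 0 0.7 0; 0 0 0.7 0; 0 0 0 0" --squeeze 6

```text
time: 31.98
tool_pos: [0.5179, 0.2508, 0.1709]
tool_rot: [-3.133, -0.014, 1.684]
contact_force: [-2.2, -1.3, -0.2]
opening: 0.016
```

```bash
python3 -c "
from h import *
st()"
```

```text
t31.98 pos [0.5179 0.2508 0.1709] rot [-3.133 -0.014  1.684] F [-2.2 -1.3 -0.2] M [-0.13  0.21 -0.  ] op 0.0160 q [0.31 0.5  1.48 0.02 1.17 0.19]
```

Request:
servo_tool --targets "0 0 1 0; 0 0 1 0; 0 0 0 0"

```text
time: 32.35
tool_pos: [0.518, 0.2509, 0.1707]
tool_rot: [-3.134, -0.015, 1.684]
contact_force: [-2.5, -1.1, -0.0]
opening: 0.0163
```

```bash
python3 -c "
from h import *
st()
from cell import cams
p=cams.read_camera('scene')['color'][:,:,::-1]
cv2.imwrite('pics/s9.png',cv2.resize(p[270:390,195:345],None,fx=5,fy=5,interpolation=2))"
```

```text
t32.35 pos [0.518  0.2509 0.1707] rot [-3.134 -0.015  1.684] F [-2.5 -1.1 -0. ] M [-0.21  0.3   0.04] op 0.0163 q [0.31 0.5  1.48 0.02 1.17 0.19]
```

View pics/s9.png

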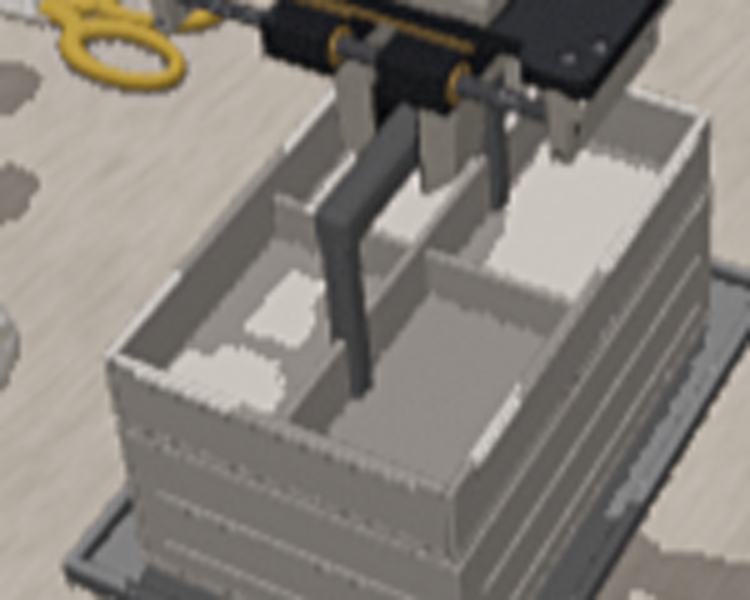

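Request:
servo_tool --targets "0 0 0 0; 0 0 0 0; 0 0 0 0; 0 0 0 0; 0 0 0 0" --hand 0.7

```text
time: 33.02
tool_pos: [0.5199, 0.2514, 0.1703]
tool_rot: [-3.138, -0.015, 1.684]
contact_force: [-0.1, -0.6, -0.0]
opening: 0.061
```

Request:
servo_tool --targets "0 0 -5 0; 0 0 -10 0; 0 0 -20 0; 0 0 -25 0; 0 0 -25 0; 0 -20 -20 0; -40 -30 0 0; -60 -20 0 0; -60 -20 0 0; -60 0 0 0; -60 0 0 0; 0 0 0 0"

```text
time: 34.52
tool_pos: [0.4625, -0.045, 0.2836]
tool_rot: [3.131, -0.014, 1.686]
contact_force: [-0.1, 1.9, -0.2]
opening: 0.0642
```

```bash
python3 -c "
from h import *
st()
from cell import cams
a=cams.read_camera('scene')['color'][:,:,::-1];b=cams.read_camera('top')['color'][:,:,::-1]
cv2.imwrite('pics/s10.png',a);cv2.imwrite('pics/t10.png',b)
cv2.imwrite('pics/s10b.png',cv2.resize(a[260:410,195:355],None,fx=4,fy=4,interpolation=2))
cv2.imwrite('pics/t10b.png',cv2.resize(b[235:345,150:290],None,fx=5,fy=5,interpolation=2))"
```

```text
t34.52 pos [ 0.4625 -0.045   0.2836] rot [ 3.131 -0.014  1.686] F [-0.1  1.9 -0.2] M [ 0.02 -0.13  0.02] op 0.0642 q [-0.27  0.19  1.61  0.02  1.34 -0.39]
```

View pics/s10b.png

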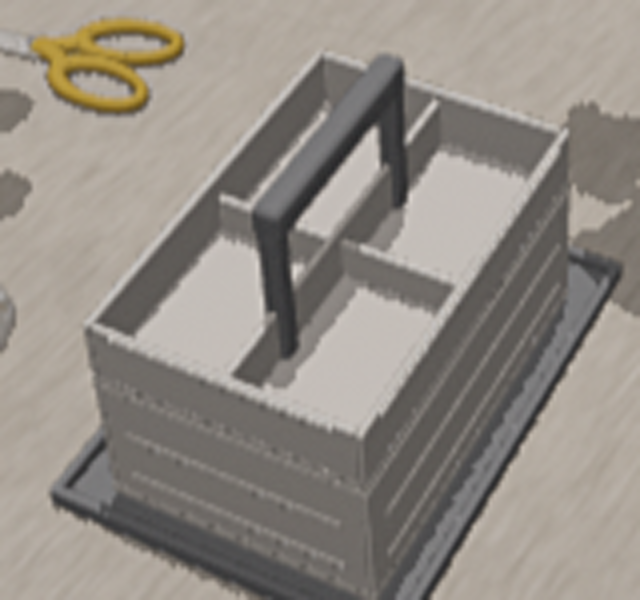

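View pics/t10b.png

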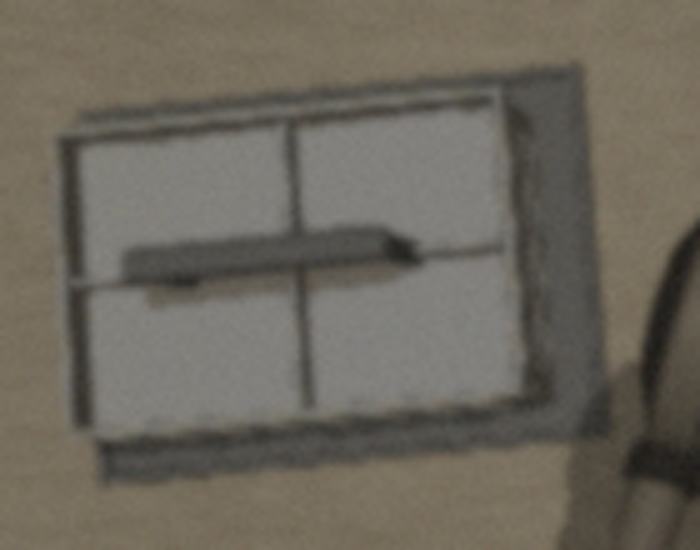

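View pics/s10.png

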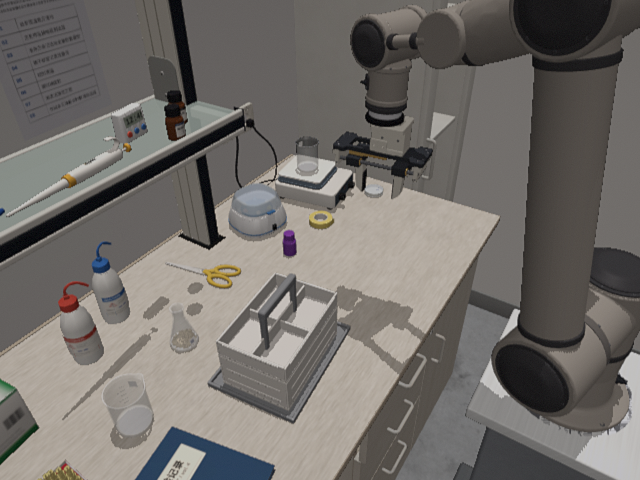

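Run:
```python
from h import *
np.set_printoptions(precision=4,suppress=True)
from scipy.spatial.transform import Rotation as Ro
px=lambda u,v:np.array([195+u/4-.375,260+v/4-.375])
obs=[(px(88,325),(.075,.11,0)),(px(362,437),(-.075,.11,0)),(px(568,130),(-.075,-.11,0)),(px(325,55),(.075,-.11,0))]
f=lambda p:np.concatenate([proj('scene',[np.array([p[0],p[1],p[3]])+(Ro.from_euler('xyz',[p[4],p[5],p[2]])).apply(l)])[0]-u for u,l in obs])
r=least_squares(f,[.517,.25,.11,.124,0,0],x_scale=[.01,.01,.05,.01,.05,.05]);print(r.x,f(r.x))
for z in (.124,.136):
  g=lambda p:f([p[0],p[1],p[2],z,0,0]);r=least_squares(g,[.517,.25,.11]);print(z,r.x,r.cost,g(r.x))
```

```text
[ 0.526   0.2383  0.1028  0.1091 -0.0117  0.0154] [ 0.1805  0.3863 -0.2039 -0.3987  0.3423  0.4284 -0.3188 -0.4079]
0.124 [0.5168 0.2491 0.1103] 2.875530748155161 [-1.0789  0.0677  0.5483  0.3501  1.2704  0.2998 -0.7691 -1.3652]
0.136 [0.5096 0.2577 0.1119] 8.480514016549808 [-2.098   0.2889  0.841   1.0061  2.1682 -0.3957 -0.8983 -2.2565]
```

```bash
python3 -c "
from cell import robot
print(robot.hand_in())"
```

```text
the job is handed in; nothing more can be done
None
```

The bottle is standing upright in the left half of the lower tray, and the upper tray is stacked on top with its lugs in the sockets. I handed the job in at about 35 s of the 72 s allowed.

- **Bottle:** I took the loose black bottle, not the purple look-alike, and lowered it until it stopped at floor height before releasing it. A picture afterwards showed it upright, clear of the two fixed bottles.
- **Stacking:** I lifted the upper tray by its handle. The lugs went into the sockets with the tray's weight still hanging from the gripper and only about 1.5 N of sideways force. The weight then passed to the lower tray, and I released at low grip force.
- **Height and position checks:** Just before release the handle was at about 176–177 mm, against 176 mm for fully seated. In the final scene picture, a level, seated tray fits at x 0.517, y 0.249, yaw 0.110. The sockets I measured at the start were at 0.517, 0.249, 0.112. The walls look flush with no gap.
- **Weaker checks:** A looser fit that also let height and tilt vary came out about 15 mm low and tilted 0.7–0.9°. I put that down to pixel noise, because the flush seam and handle height contradict it. The tool also drifted about 1° off vertical while moving. I reduced that before lowering the tray and used a light grip so the tray could settle level.
- **Bystanders:** My moves stayed clear of the flask, petri dish and tape roll, and they look in place in the last picture. I did not measure their positions again.

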